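# Pull the green vent cap off the battery

### The job

Pick up the puller by its orange grip, slide its fork under the head of the green vent cap and pull straight up until the cap pops out of the battery. Then stand the puller upright on the red drip mat, with the cap coming to rest on the mat too, and let go. Keep the fingers off both caps and leave the black cap seated.

Things in the scene. Friction and masses are not known exactly. Their poses are not given: they have to be found in the camera images.
- cap_green: Green mushroom vent cap, 30 g, snug in a battery filler hole. Origin: stem's lower end, z up. Stem 16 mm thick; head 46 mm wide, z 36 to 48 mm. Seated, the origin is 76 mm above the bench, the battery's flat top 90, the head's underside 112: a 22 mm gap round the stem. 5 to 10 N straight up slides it out, free after 14 mm. x points away from the robot, within 20 degrees, square to the row of caps.
- cap_black: Black vent cap, same shape and axes, in the other filler hole, 80 mm from the green one along y (either side). It stays in. The grey battery is fixed, 120 mm along the caps' x, 180 mm along y, 90 mm high; both caps stand on its long midline, 40 mm either side of its centre. Two lead posts, 16 mm thick and 14 mm high, stand at its far corners.
- puller: Loose 0.2 kg C-shaped steel puller standing on its fork. Origin: fork underside, in the slot, below the grip; z up, x to the fork's open end (start: away from the robot within 35 degrees). Fork 48 mm wide, 5 thick, x -40 to 34; slot 28 wide, closed at x -14. Spine at x -40 to -34 rises to an arm 18 wide, z 60 to 68. Orange grip over the slot: 30 (x) by 18 (y, pinch across), z 68 to 110 mm.
- mat: Red flat drip mat, 200 x 200 mm, 4 mm thick, fixed on the bench. Origin: centre of its underside; z up. It lies on one side of the battery and the puller stands on the other, either way round.
Not all that is in view belongs to the job. Of the things like the puller, leave any that is pink; of the rest the larger one is meant.

How it is judged:
By the outcome, as a careful person would: the job done as asked, in the order asked, and still so for the second after the job is handed in, with the robot touching nothing.
It also fails if it takes over 56 s, if anything falls off the work surface, if the arm or the gripper's body presses on something with over 40 N, if the wrist force passes 120 N, or if a joint passes its speed limit or range.

### The arm

A 6-joint arm with a two-finger parallel gripper is mounted at the origin on the work surface. World frame = base frame: x ahead of the robot, y to its left, z up, the work surface at z = 0. Lengths are in mm, angles in degrees, forces in N, time in s.
With the tool pointing down it reaches from about 275 to 750 mm from the base axis. Payload 10.2 kg.
Tool frame: the origin (TCP) lies midway between the tips of the shut fingers; the grasp point (between the pads) lies 19 mm behind it; z points along the fingers, y is the line along which they close (so a half turn about z gives the same grasp; the last joint's range is limited). The gripper opens to 85 mm and grips with 20 to 120 N. Pads are 22 mm wide; open, the fingers measure 114 mm over their backs; the gripper's body (76 mm by 85 mm) begins 54 mm behind the grasp point. The pads swing forward as they close: fully open they stand 13 mm farther back than shut.
Start: joints at [55.554, 17.928, 85.812, -0, 76.261, -12.8], TCP at [193.673, 487.977, 231.294] pointing down, gripper open.
Joint ranges: [-168.41, 168.41], [-55.51, 124.54], [10.69, 146.95], [-70.63, 250.63], [1, 178], [-165.06, 165.06]. Speed limits (degrees/s): [136.94, 136.94, 172.46, 180, 180, 180].

### API

Orientations are given as a 3x3 rotation matrix whose columns are the frame's x, y, z axes.
In Python, from bench import robot gives the robot as it stands.
- The arm moves only by the tool send_rows, never from a script. Its arguments are lists of equal length, an entry for each row: "xyz": the shift along the tool's x, y, z in units of 40 mm (1.0 is 40 mm), a list of three; "delta_rot": the turn, a rotation vector about the tool's x, y, z in units of 5 degrees (1.0 is 5 degrees), a list of three; "hand": the opening, from 0 (shut) to 1 (fully open). A call has 1 to 5 rows; each row shifts and turns the commanded pose from where the row before left it, along the tool's axes as they then stand; what a row does not reach is not made up. A row lasts 1/10 s, in which the tool goes at most 50 mm and 8.59 degrees, less where a joint would pass 70% of its speed; a pose out of reach is approached as far as the arm can. A call is refused whole if a number of a shift passes 1 or a number of a turn 1, either way. A call with a gripper value outside its range is refused whole. The fingers move at their own pace and stop on an object; the grip force is fixed at half the most. Time passes only in rows, so rows that do not move let the fingers close. It gives the time, the measured TCP pose, the force, the opening and the grip force at its end, in the units of the state.
- robot.get_state(): the state, without advancing time (a new reading comes with each control period).
- robot.read_camera(name): name is "scene" or "top" or "wrist"; returns a dict with "frame" (480x640x3 uint8, red, green, blue), "depth" (480x640 float32, mm along the optical axis (not along the pixel's ray), 0 where there is no reading), "fx", "fy", "cx", "cy" (pixels), "R" (3x3) and "t" (3): a world point X has camera coordinates R X + t. Camera axes: x right, y down, z forward; pixel columns grow to the right and rows downward; lengths in mm; the calibration is good to about 2 mm. A picture is of the moment at which its call begins.
- robot.finish_job(): hands the job in; it is judged then, once.
Trained networks look in a picture, given as the dict that the camera call returned (one of the last four; its "shot" number tells which), for a name from the list of things; names that differ only in an ending like _2 or _b are one class to them, and where a whole thing is asked for, a point or a joint stands for the part that bears it (a point fixed in the world has none). Each returns a list of dicts, best first, with "conf" (0 to 1); they miss things now and then, are a little off and sometimes report something else, mostly with a low value. They report only what shows in the picture. A call takes as long as a camera call. They do not tell look-alikes from the thing itself.
- robot.cut_out(picture, thing): "region" (480x640 bool, what is visible of it) and "position" ([column, row] in pixels, amid what is visible of it).
The state is a dict: "time": time; "joint_positions": joint angles; "dq": joint speeds; "tau": joint torques, N m; "tcp_pos": TCP position; "orientation": TCP orientation; "ft_force": force on the tool from outside, world axes, zero at the start; "torque": the same for the moment, N m; "gripper_width": opening from 0.0 (shut) to 1.0 (fully open); "grasp_force": force on a finger pad.
Only numpy, scipy, OpenCV 4.12 (cv2) and the standard library are available. Lean on these libraries where they do the work, as an engineer would, in place of code of your own. Each camera call takes 0.05 s, during which the arm holds its last target. There are 200 camera calls.

## Working session

There is one attempt and no reset: what is moved stays moved. The work goes in short steps, Python scripts to look and compute and a tool call to move; the robot and the scene stay as the last step left them, time stands still between calls to the robot, and variables do not carry over. Pictures are saved under pics/ and viewed, at most 10 in all, crops included, and the job is handed in when it is done.

Besides the shell and the picture viewer there is one more tool, called after "Emit:" by a JSON object that holds its "fn" and its "kwargs". send_rows: Moves the arm, as the interface text tells. Its arguments: {"type":"object","properties":{"xyz":{"type":"array","items":{"type":"array","items":{"type":"number"}}},"delta_rot":{"type":"array","items":{"type":"array","items":{"type":"number"}}},"hand":{"type":"array","items":{"type":"number"}}},"required":["xyz","delta_rot","hand"]}

```bash
mkdir -p pics; ls
cat > h.py <<'E'
import numpy as np, cv2
from bench import robot
def pts(p, mask=None):
    d=p["depth"]; m=(d>0) if mask is None else (mask&(d>0))
    v,u=np.nonzero(m); z=d[v,u]
    c=np.stack([(u-p["cx"])/p["fx"]*z,(v-p["cy"])/p["fy"]*z,z],1)
    return (c-p["t"])@np.asarray(p["R"]), u, v
def save(p,n): cv2.imwrite(f"pics/{n}.png",p["frame"][:,:,::-1])
E
python3 - <<'E'
from h import *
ims=[]
for n in ["top","scene"]:
    p=robot.read_camera(n); save(p,n+"0"); 
    for th in ["puller","cap_green","cap_black","mat"]:
        for r in robot.cut_out(p,th):
            P,u,v=pts(p,r["region"])
            print(n,th,round(r["conf"],2),np.round(r["position"]),len(P), np.round(np.median(P,0)) if len(P) else None, np.round(np.percentile(P,[2,98],axis=0)).tolist() if len(P) else None)
E
```

```text
pics
top puller 0.59 [185. 225.] 411 [577. 328.  47.] [[556.0, 304.0, 0.0], [610.0, 354.0, 87.0]]
top puller 0.58 [137. 234.] 741 [553. 432.   8.] [[520.0, 398.0, -1.0], [581.0, 471.0, 112.0]]
top puller 0.56 [180. 278.] 730 [467. 336.  66.] [[437.0, 311.0, 2.0], [508.0, 357.0, 112.0]]
top cap_green 0.72 [349. 222.] 442 [571.  -4. 122.] [[550.0, -24.0, 93.0], [592.0, 17.0, 127.0]]
top cap_black 0.61 [388. 231.] 436 [546. -79. 122.] [[526.0, -99.0, 118.0], [567.0, -60.0, 127.0]]
top mat 0.95 [489. 282.] 8609 [ 449. -314.    4.] [[347.0, -418.0, 0.0], [555.0, -210.0, 8.0]]
scene puller 0.67 [427. 171.] 630 [556. 440.  61.] [[531.0, 413.0, 1.0], [578.0, 469.0, 111.0]]
scene puller 0.59 [407. 204.] 396 [578. 329.  22.] [[555.0, 304.0, 0.0], [607.0, 352.0, 86.0]]
scene cap_green 0.85 [301. 250.] 398 [574.  -7. 122.] [[551.0, -25.0, 88.0], [592.0, 16.0, 126.0]]
scene cap_black 0.81 [267. 264.] 413 [550. -83. 122.] [[526.0, -101.0, 91.0], [568.0, -60.0, 126.0]]
scene mat 0.91 [145. 345.] 9693 [ 458. -323.    4.] [[351.0, -419.0, 2.0], [558.0, -212.0, 7.0]]
```

View pics/top0.png

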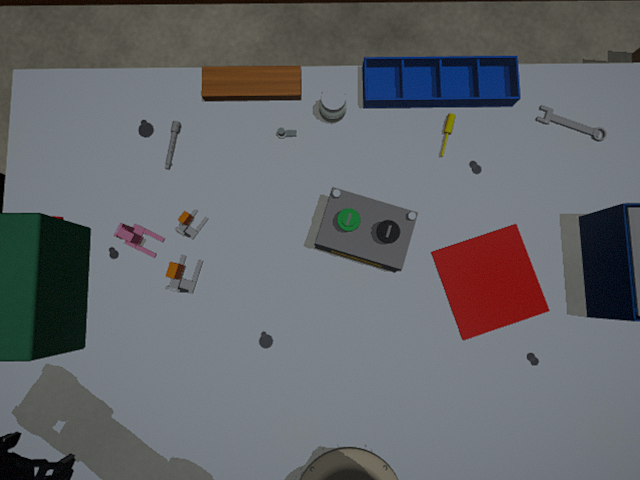

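Run:
```python
from h import *
a=cv2.imread("pics/top0.png")[180:330,90:250]; cv2.imwrite("pics/crop0.png",cv2.resize(a,None,fx=5,fy=3.9*1.0,interpolation=cv2.INTER_CUBIC)[:600,:800])
```

```text
(no output)
```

View pics/crop0.png

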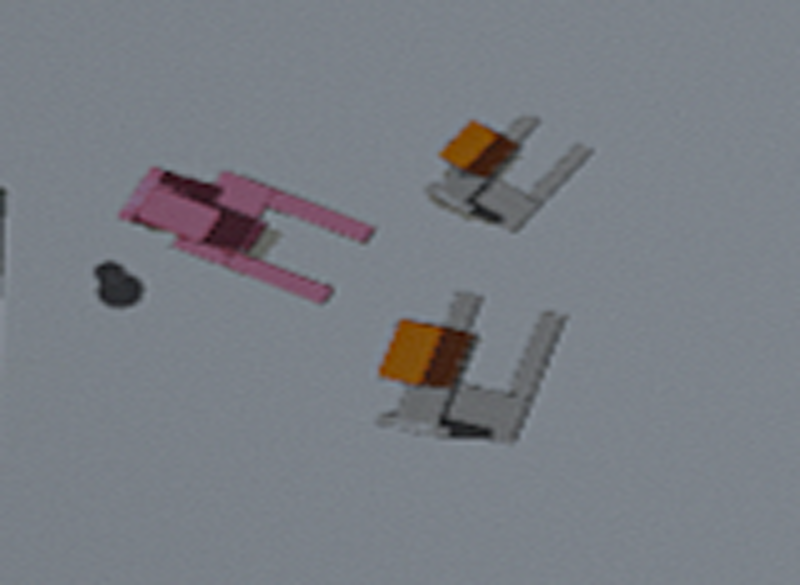

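The pink puller is at (137,234), the small steel one with an orange grip at (188,222) and the larger steel one at (182,275). The last is meant: its top measures 112 mm against 87 for the small one. The close crop confirms it is steel, has an orange grip and is the larger.

Run:
```python
from h import *
s=robot.get_state(); print(s["time"],np.round(s["tcp_pos"],1),np.round(s["orientation"],3).tolist(),s["ft_force"])
p=robot.read_camera("top")
P,u,v=pts(p)
def box(n,sel):
    Q=P[sel][:,:2].astype(np.float32); (c,wh,a)=cv2.minAreaRect(Q); print(n,len(Q),np.round(c,1),np.round(wh,1),round(a,1),np.round(Q.mean(0),1))
f=p["frame"][v,u].astype(int)
near=(abs(P[:,0]-470)<60)&(abs(P[:,1]-325)<50)
org=(f[:,0]>1.8*f[:,2])&(f[:,0]>60)
box("griptop",near&(P[:,2]>102)&(P[:,2]<118))
box("grip org",near&org)
box("fork",near&(P[:,2]>3.0)&(P[:,2]<10)&(u>150)&(v>245))
for th in ["puller","cap_green","cap_black"]:
    for r in robot.cut_out(p,th):
        m=r["region"][v,u]
        if th=="puller":
            if abs(r["position"][1]-278)<12:
                Q=P[m]; k=(Q[:,2]<12)
                print("pull", np.round(Q[:,2][::40]).tolist())
        else: box(th,m&(P[:,2]>115))
red=(f[:,0]>120)&(f[:,1]<50)&(P[:,2]<15)&(P[:,1]<-150); box("mat",red)
bat=(abs(P[:,2]-90)<5)&(abs(P[:,0]-560)<120)&(abs(P[:,1]+40)<140); box("bat",bat)
```

```text
0.5 [193.7 488.  231.3] [[-0.929, 0.369, -0.0], [0.369, 0.929, -0.0], [0.0, -0.0, -1.0]] [-0.31525408  1.17382447 -0.08295569]
griptop 160 [478.1 338.3] [18.6 29.8] 73.6 [477.9 337.6]
grip org 195 [478.5 338.1] [18.6 28.5] 73.7 [478.  335.9]
fork 423 [470.4 323.7] [ 96.8 118.3] 89.2 [470.4 326.2]
pull [6.0, 6.0, 5.0, 5.0, 90.0, 111.0, 112.0, 5.0, 86.0, 100.0, 3.0, 70.0, 2.0, 5.0, 4.0, 66.0, 5.0, 69.0, 46.0]
cap_green 408 [570.1  -3.7] [42.9 43. ] 43.0 [569.4  -3.7]
cap_black 429 [546.4 -79.3] [43.3 44.3] 24.7 [545.9 -79.1]
mat 8253 [ 452.1 -314.2] [197.4 199. ] 17.3 [ 450.8 -313.6]
bat 4359 [559.  -42.2] [180.1 121.1] 72.3 [555.9 -41. ]
```

Emit:
{"fn": "send_rows", "kwargs": {"xyz": [[-0.8,-0.085,0],[-0.8,-0.085,0],[-0.8,-0.085,0],[-0.8,-0.085,0],[-0.8,-0.085,0]], "delta_rot": [[0,0,0],[0,0,0],[0,0,0],[0,0,0],[0,0,0]], "hand": [1,1,1,1,1]}}

```text
time: 1.2
tcp_pos: [337.2, 412.4, 231.4]
orientation: [[-0.929, 0.369, 0.0], [0.369, 0.929, 0.0], [-0.0, 0.0, -1.0]]
ft_force: [0.2, -0.7, 0.4]
gripper_width: 1.002
grasp_force: 0.0
```

Emit:
{"fn": "send_rows", "kwargs": {"xyz": [[-0.8,-0.085,0],[-0.8,-0.085,0],[-0.8,-0.085,0],[-0.8,-0.085,0],[-0.8,-0.085,0]], "delta_rot": [[0,0,0],[0,0,0],[0,0,0],[0,0,0],[0,0,0]], "hand": [1,1,1,1,1]}}

```text
time: 1.7
tcp_pos: [479.7, 337.6, 231.3]
orientation: [[-0.929, 0.369, 0.0], [0.369, 0.929, 0.0], [0.0, 0.0, -1.0]]
ft_force: [0.9, -0.2, -0.3]
gripper_width: 1.0
grasp_force: 0.0
```

Emit:
{"fn": "send_rows", "kwargs": {"xyz": [[0,0,0],[0,0,0],[0,0,0],[0,0,0]], "delta_rot": [[0,0,-0.53],[0,0,-0.53],[0,0,0],[0,0,0]], "hand": [1,1,1,1]}}

```text
time: 2.1
tcp_pos: [478.5, 338.4, 231.3]
orientation: [[-0.959, 0.282, 0.0], [0.282, 0.959, 0.0], [-0.0, 0.0, -1.0]]
ft_force: [0.2, -0.9, 0.7]
gripper_width: 0.999
grasp_force: 0.0
```

```bash
cat >> h.py <<'E'
def box(n,P,sel):
    Q=P[sel][:,:2].astype(np.float32); (c,wh,a)=cv2.minAreaRect(Q); print(n,len(Q),np.round(c,1),np.round(wh,1),round(a,1),"z",np.round(np.median(P[sel][:,2]),1))
def st():
    s=robot.get_state(); R=np.array(s["orientation"]); print("t",s["time"],np.round(s["tcp_pos"],1),"xyaw",np.round(np.degrees(np.arctan2(R[1,0],R[0,0])),2),"zaxis",np.round(R[:,2],3),"F",np.round(s["ft_force"],1),"w",s["gripper_width"],s["grasp_force"]); return np.array(s["tcp_pos"]),R
E
python3 - <<'E'
from h import *
st(); p=robot.read_camera("wrist"); save(p,"w1")
P,u,v=pts(p); f=p["frame"][v,u].astype(int)
org=(f[:,0]>1.8*f[:,2])&(f[:,0]>60)&(abs(P[:,0]-478)<40)&(abs(P[:,1]-338)<40)
box("griptop",P,org&(P[:,2]>104))
box("fork",P,(abs(P[:,2]-5)<2)&(abs(P[:,0]-485)<60)&(abs(P[:,1]-335)<40)&(f.max(1)>30))
E
```

```text
t 2.1 [478.5 338.4 231.3] xyaw 163.59 zaxis [ 0.  0. -1.] F [ 0.2 -0.9  0.7] w 0.9988499755752162 0.0
griptop 1078 [477.4 338.7] [16.6 30.4] 74.0 z 109.3
fork 1608 [474.1 340. ] [48.  73.3] 73.4 z 4.3
```

View pics/w1.png

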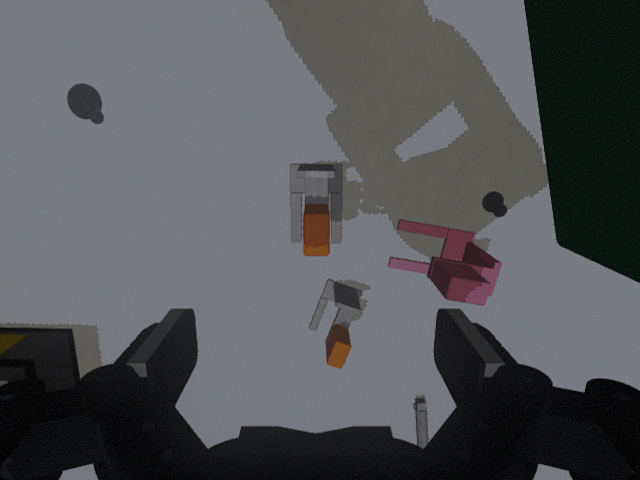

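The picture shows the chosen large puller at (316,205), its fork measuring 48 x 73 mm as described. The small decoy is at (340,340) and the pink one at (445,260). Next I go down on the orange grip.

Emit:
{"fn": "send_rows", "kwargs": {"xyz": [[0.035,0.005,0.8],[0,0,0.9],[0,0,0.9],[0,0,0.7],[0,0,0.4]], "delta_rot": [[0,0,0],[0,0,0],[0,0,0],[0,0,0],[0,0,0]], "hand": [1,1,1,1,1]}}

```text
time: 2.65
tcp_pos: [476.2, 338.7, 80.9]
orientation: [[-0.959, 0.282, -0.003], [0.282, 0.959, -0.001], [0.002, -0.002, -1.0]]
ft_force: [0.5, 0.3, -0.0]
gripper_width: 0.999
grasp_force: 0.0
```

Emit:
{"fn": "send_rows", "kwargs": {"xyz": [[0,0,0.2],[0,0,0],[0,0,0],[0,0,0],[0,0,0]], "delta_rot": [[0,0,0],[0,0,0],[0,0,0],[0,0,0],[0,0,0]], "hand": [1,1,0.5,0,0]}}

```text
time: 3.15
tcp_pos: [477.6, 339.1, 76.1]
orientation: [[-0.96, 0.281, 0.001], [0.281, 0.96, 0.001], [-0.001, 0.001, -1.0]]
ft_force: [-0.4, -0.5, -0.2]
gripper_width: 0.516
grasp_force: 0.0
```

Emit:
{"fn": "send_rows", "kwargs": {"xyz": [[0,0,0],[0,0,0],[0,0,0],[0,0,0],[0,0,0]], "delta_rot": [[0,0,0],[0,0,0],[0,0,0],[0,0,0],[0,0,0]], "hand": [0,0,0,0,0]}}

```text
time: 3.65
tcp_pos: [477.5, 339.1, 75.7]
orientation: [[-0.96, 0.281, 0.001], [0.281, 0.96, 0.0], [-0.001, 0.001, -1.0]]
ft_force: [0.5, 2.3, 4.8]
gripper_width: 0.201
grasp_force: 59.3
```

Emit:
{"fn": "send_rows", "kwargs": {"xyz": [[0,0,-0.3],[0,0,-0.6],[0,0,-0.6],[0,0,-0.6],[0,0,-0.36]], "delta_rot": [[0,0,0],[0,0,0.24],[0,0,0],[0,0,0],[0,0,0]], "hand": [0,0,0,0,0]}}

```text
time: 4.15
tcp_pos: [477.4, 338.9, 175.8]
orientation: [[-0.953, 0.301, 0.001], [0.301, 0.953, 0.0], [-0.001, 0.001, -1.0]]
ft_force: [0.1, 0.4, -1.9]
gripper_width: 0.202
grasp_force: 58.8
```

Run:
```python
from h import *
t,R=st()
yaw=np.radians(-17.6); c=np.array([570,-3.7]); pre=c-90*np.array([np.cos(yaw),np.sin(yaw)])
print(pre, (R.T@np.array([*(pre-t[:2]),0]))/40)
p=robot.read_camera("wrist"); P,u,v=pts(p); print(-np.array(p["R"]).T@p["t"]-t)
Q=(P-t)@R; m=(abs(Q[:,0])<70)&(abs(Q[:,1])<40)&(Q[:,2]>0)&(Q[:,2]<85)
for a,b in [(-5,5),(5,15),(65,70),(70,74),(74,80)]:
    k=m&(Q[:,2]>a)&(Q[:,2]<b)
    if k.sum()>20: box(f"tool {a}-{b}",Q,k)
save(p,"w2")
```

```text
t 4.15 [477.4 338.9 175.8] xyaw 162.46 zaxis [ 0.001  0.    -1.   ] F [ 0.1  0.4 -1.9] w 0.20222668877330205 58.79532516002655
[484.2128399   23.51329017] [-2.53942942e+00 -7.46695183e+00 -2.97774838e-03]
[-65.6355563   20.31514193 142.00526272]
tool -5-5 209 [14.2 -0.1] [ 2.5 17.8] 2.5 z 2.2
tool 5-15 3666 [26.3 -0.3] [27.4 29.9] 0.4 z 8.4
tool 65-70 115 [10.9 -0.5] [45.9 58.4] 89.4 z 69.2
tool 70-74 3138 [ 9.  -0.1] [61.9 48.1] 0.3 z 71.4
tool 74-80 40 [12.5 -1.6] [30.8 61.9] 78.7 z 75.2
```

Emit:
{"fn": "send_rows", "kwargs": {"xyz": [[-0.2,-0.5,0],[-0.3,-0.8,0],[-0.3,-0.8,0],[-0.3,-0.8,0],[-0.3,-0.8,0]], "delta_rot": [[0,0,0],[0,0,0],[0,0,0],[0,0,0],[0,0,0]], "hand": [0,0,0,0,0]}}

```text
time: 4.7
tcp_pos: [485.5, 179.5, 173.3]
orientation: [[-0.954, 0.301, -0.001], [0.301, 0.954, -0.0], [0.001, -0.001, -1.0]]
ft_force: [0.1, -0.5, -1.3]
gripper_width: 0.198
grasp_force: 58.9
```

Emit:
{"fn": "send_rows", "kwargs": {"xyz": [[-0.3,-0.8,0],[-0.3,-0.8,0],[-0.3,-0.8,0],[-0.15,-0.8,0],[-0.09,-0.57,0]], "delta_rot": [[0,0,0],[0,0,0],[0,0,0],[0,0,0],[0,0,0]], "hand": [0,0,0,0,0]}}

```text
time: 5.2
tcp_pos: [483.4, 21.6, 173.3]
orientation: [[-0.953, 0.303, -0.001], [0.303, 0.953, -0.0], [0.001, -0.0, -1.0]]
ft_force: [-0.2, 0.2, -1.6]
gripper_width: 0.203
grasp_force: 59.0
```

Emit:
{"fn": "send_rows", "kwargs": {"xyz": [[0,0,0],[0,0,0],[0,0,0]], "delta_rot": [[0,0,0],[0,0,0],[0,0,0]], "hand": [0,0,0]}}

```text
time: 5.5
tcp_pos: [483.9, 24.2, 173.5]
orientation: [[-0.954, 0.301, -0.001], [0.301, 0.954, 0.0], [0.001, 0.0, -1.0]]
ft_force: [0.3, 0.3, -1.5]
gripper_width: 0.202
grasp_force: 59.0
```

Run:
```python
from h import *
t,R=st()
for n in ["wrist","top"]:
    p=robot.read_camera(n); P,u,v=pts(p); save(p,n+"3")
    Q=(P-t)@R
    for th in ["cap_green","cap_black"]:
        for r in robot.cut_out(p,th)[:1]:
            k=r["region"][v,u]&(P[:,2]>116)&(P[:,2]<130)
            if k.sum()>30: box(n+th,P,k); box(" tool",Q,k)
    if n=="wrist":
        f=p["frame"][v,u].astype(int)
        m=(abs(Q[:,0])<70)&(abs(Q[:,1])<40)&(Q[:,2]>66)&(Q[:,2]<74.5)&(P[:,2]>100)
        box("fork tool",Q,m)
```

```text
t 5.5 [483.9  24.2 173.5] xyaw 162.5 zaxis [-0.001  0.    -1.   ] F [ 0.3  0.3 -1.5] w 0.20220267420105825 59.02196645736694
wristcap_green 1878 [567.7  -2.5] [42.1 19.9] 74.2 z 123.0
 tool 1878 [-87.9  -0.2] [42.1 19.9] 88.3 z 50.5
wristcap_black 309 [543.  -91.9] [ 7.  23.5] 27.4 z 123.1
 tool 309 [-91.2 -93. ] [23.5  7. ] 45.1 z 50.4
fork tool 3249 [ 9.  -0.2] [62.  48.1] 0.1 z 71.3
topcap_green 88 [586.6  -6.6] [33.9 12.7] 75.6 z 122.2
 tool 88 [-107.2    1.5] [33.9 12.7] 86.9 z 51.2
topcap_black 54 [586.3  -7. ] [27.6  8.4] 80.2 z 122.2
 tool 54 [-107.1    1. ] [27.6  8.4] 82.3 z 51.3
```

View pics/wrist3.png

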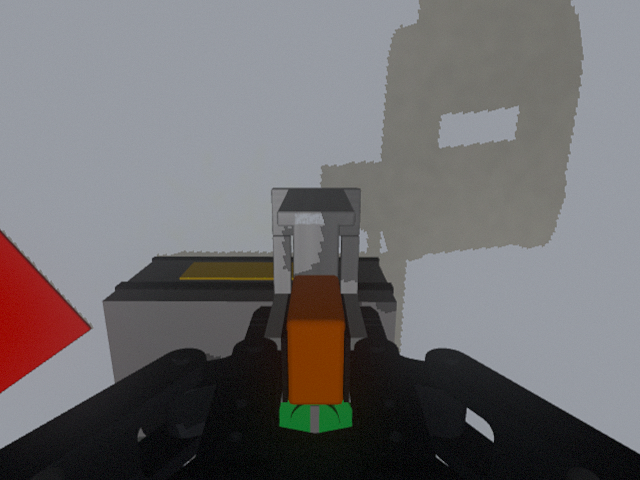

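The wrist view shows the fork at (316,260) in line with the green cap at (316,415), which sits about 90 mm ahead and centred to 1 mm. The fork spans z 97 to 102 mm, inside the 90 to 112 gap.

Emit:
{"fn": "send_rows", "kwargs": {"xyz": [[-0.25,0,0],[-0.25,0,0],[-0.25,0,0],[-0.25,0,0],[-0.25,0,0]], "delta_rot": [[0,0,0],[0,0,0],[0,0,0],[0,0,0],[0,0,0]], "hand": [0,0,0,0,0]}}

```text
time: 6.3
tcp_pos: [532.7, 7.9, 173.5]
orientation: [[-0.953, 0.302, -0.0], [0.302, 0.953, 0.0], [0.0, -0.0, -1.0]]
ft_force: [0.4, 0.1, -1.5]
gripper_width: 0.203
grasp_force: 59.0
```

Emit:
{"fn": "send_rows", "kwargs": {"xyz": [[-0.25,0,0],[-0.25,0,0],[-0.25,0,0],[-0.25,0,0],[0,0,0]], "delta_rot": [[0,0,0],[0,0,0],[0,0,0],[0,0,0],[0,0,0]], "hand": [0,0,0,0,0]}}

```text
time: 6.8
tcp_pos: [570.8, -4.2, 173.5]
orientation: [[-0.953, 0.302, 0.0], [0.302, 0.953, -0.0], [-0.0, -0.0, -1.0]]
ft_force: [0.3, 0.0, -1.7]
gripper_width: 0.203
grasp_force: 59.0
```

Run:
```python
from h import *
t,R=st()
p=robot.read_camera("wrist"); q=robot.read_camera("scene"); save(q,"s4")
for p in (p,q):
    P,u,v=pts(p); Q=(P-t)@R; f=p["frame"][v,u].astype(int)
    g=(f[:,1]>1.5*f[:,0])&(f[:,1]>1.5*f[:,2])&(abs(Q[:,0])<60)&(abs(Q[:,1])<50)&(P[:,2]>118)
    if g.sum()>20: box("green tool",Q,g)
a=q["frame"][180:320,220:380,::-1]; cv2.imwrite("pics/s4c.png",cv2.resize(a,None,fx=4,fy=4,interpolation=cv2.INTER_CUBIC))
```

```text
t 6.8 [570.8  -4.2 173.5] xyaw 162.43 zaxis [ 0. -0. -1.] F [ 0.3  0.  -1.7] w 0.20280543426570713 59.00203764438629
green tool 2019 [3.8 0.3] [96.8 32.7] 89.6 z 53.0
green tool 298 [-0.7  0.8] [43.4 42.5] 25.7 z 51.4
```

View pics/s4c.png

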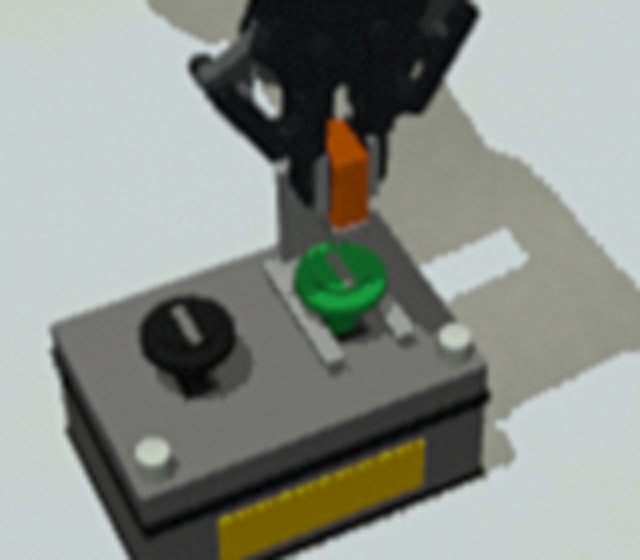

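The picture shows the fork's tines either side of the green cap's stem at (340,310), under its head, and the black cap seated at (187,340). Now I pull straight up, slowly.

Emit:
{"fn": "send_rows", "kwargs": {"xyz": [[0,0,-0.1],[0,0,-0.1],[0,0,-0.06],[0,0,-0.06],[0,0,-0.06]], "delta_rot": [[0,0,0],[0,0,0],[0,0,0],[0,0,0],[0,0,0]], "hand": [0,0,0,0,0]}}

```text
time: 7.4
tcp_pos: [569.5, -3.6, 188.3]
orientation: [[-0.953, 0.301, -0.002], [0.301, 0.953, 0.0], [0.002, -0.0, -1.0]]
ft_force: [0.4, -1.0, -9.4]
gripper_width: 0.201
grasp_force: 58.6
```

Emit:
{"fn": "send_rows", "kwargs": {"xyz": [[0,0,-0.06],[0,0,-0.06],[0,0,-0.06],[0,0,-0.06],[0,0,-0.06]], "delta_rot": [[0,0,0],[0,0,0],[0,0,0],[0,0,0],[0,0,0]], "hand": [0,0,0,0,0]}}

```text
time: 7.9
tcp_pos: [570.2, -3.8, 201.9]
orientation: [[-0.953, 0.301, 0.002], [0.301, 0.953, -0.0], [-0.002, 0.0, -1.0]]
ft_force: [0.1, -0.3, -1.6]
gripper_width: 0.201
grasp_force: 59.7
```

Emit:
{"fn": "send_rows", "kwargs": {"xyz": [[0,0,-0.06],[0,0,-0.06],[0,0,-0.1],[0,0,-0.15],[0,0,-0.1]], "delta_rot": [[0,0,0],[0,0,0],[0,0,0],[0,0,0],[0,0,0]], "hand": [0,0,0,0,0]}}

```text
time: 8.4
tcp_pos: [570.0, -3.8, 220.5]
orientation: [[-0.953, 0.301, 0.001], [0.301, 0.953, -0.0], [-0.001, 0.0, -1.0]]
ft_force: [-0.9, 0.3, -2.1]
gripper_width: 0.201
grasp_force: 59.7
```

```bash
cat > g.py <<'E'
from h import *
import sys
t,R=st()
q=robot.read_camera("scene"); save(q,sys.argv[1])
P,u,v=pts(q); Q=(P-t)@R; f=q["frame"][v,u].astype(int)
g=(f[:,1]>1.5*f[:,0])&(f[:,1]>1.5*f[:,2])&(abs(Q[:,0])<60)&(abs(Q[:,1])<50)&(Q[:,2]<130)
box("green tool",Q,g); print(np.round(np.percentile(Q[g],[2,98],axis=0),1).tolist())
c=[int(u[g].mean()),int(v[g].mean())]; print(c)
a=q["frame"][max(c[1]-80,0):c[1]+70,max(c[0]-90,0):c[0]+90,::-1]; cv2.imwrite(f"pics/{sys.argv[1]}c.png",cv2.resize(a,None,fx=3.5,fy=3.5,interpolation=cv2.INTER_CUBIC))
for r in robot.cut_out(q,"cap_black")[:1]: box("black",P,r["region"][v,u]&(P[:,2]>118))
E
python3 g.py s5
```

```text
t 8.4 [570.   -3.8 220.5] xyaw 162.46 zaxis [ 0.001 -0.    -1.   ] F [-0.9  0.3 -2.1] w 0.20109391068358382 59.66674089431763
green tool 357 [-1.9 -0.7] [42.8 43.6] 77.4 z 61.0
[[-22.5, -20.9, 56.7], [18.0, 18.8, 99.1]]
[304, 237]
black 357 [547.2 -80.5] [43.5 43.6] 47.7 z 122.3
```

View pics/s5c.png

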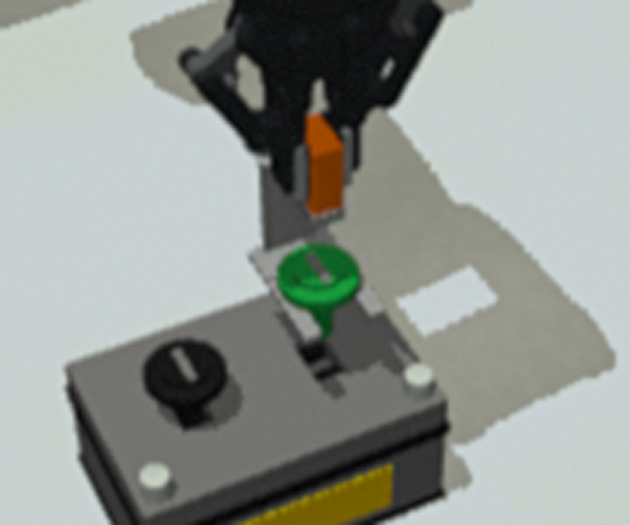

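The cap is out and rides on the fork at (318,275) in the crop, its stem hanging over the open hole at (320,360). The black cap at (185,370) is still seated at the same height. I lift on to clear it and carry sideways gently.

Emit:
{"fn": "send_rows", "kwargs": {"xyz": [[0,0,-0.1],[0,0,-0.15],[0,0,-0.2],[0,0,-0.15],[0,0,-0.1]], "delta_rot": [[0,0,0],[0,0,0],[0,0,0],[0,0,0],[0,0,0]], "hand": [0,0,0,0,0]}}

```text
time: 9.0
tcp_pos: [570.0, -3.8, 248.6]
orientation: [[-0.953, 0.301, 0.001], [0.301, 0.953, -0.0], [-0.001, 0.0, -1.0]]
ft_force: [-0.5, 0.5, -1.3]
gripper_width: 0.203
grasp_force: 59.7
```

Emit:
{"fn": "send_rows", "kwargs": {"xyz": [[0.06,-0.1,0],[0.06,-0.2,0],[0.06,-0.3,0],[0.06,-0.4,0],[0.06,-0.5,0]], "delta_rot": [[0,0,0],[0,0,0],[0,0,0],[0,0,0],[0,0,0]], "hand": [0,0,0,0,0]}}

```text
time: 9.5
tcp_pos: [539.5, -58.6, 247.6]
orientation: [[-0.954, 0.301, -0.0], [0.301, 0.954, -0.0], [0.0, -0.0, -1.0]]
ft_force: [0.6, 0.1, -2.1]
gripper_width: 0.203
grasp_force: 59.8
```

Emit:
{"fn": "send_rows", "kwargs": {"xyz": [[0.06,-0.5,0],[0.06,-0.5,0],[0.06,-0.5,0],[0.06,-0.5,0],[0.06,-0.5,0]], "delta_rot": [[0,0,0],[0,0,0],[0,0,0],[0,0,0],[0,0,0]], "hand": [0,0,0,0,0]}}

```text
time: 10.0
tcp_pos: [497.6, -150.7, 247.7]
orientation: [[-0.953, 0.302, -0.0], [0.302, 0.953, -0.0], [0.0, -0.0, -1.0]]
ft_force: [-0.1, -0.6, -1.7]
gripper_width: 0.201
grasp_force: 59.8
```

Emit:
{"fn": "send_rows", "kwargs": {"xyz": [[0.06,-0.5,0],[0.06,-0.5,0],[0.06,-0.5,0],[0.06,-0.5,0],[0.06,-0.5,0]], "delta_rot": [[0,0,0],[0,0,0],[0,0,0],[0,0,0],[0,0,0]], "hand": [0,0,0,0,0]}}

```text
time: 10.5
tcp_pos: [455.8, -242.3, 247.7]
orientation: [[-0.953, 0.302, -0.0], [0.302, 0.953, -0.0], [0.0, -0.0, -1.0]]
ft_force: [-0.4, -1.0, -1.7]
gripper_width: 0.201
grasp_force: 59.8
```

Emit:
{"fn": "send_rows", "kwargs": {"xyz": [[0,-0.5,0],[0,-0.45,0],[0,-0.35,0],[0,-0.25,0],[0,-0.15,0]], "delta_rot": [[0,0,0],[0,0,0],[0,0,0],[0,0,0],[0,0,0]], "hand": [0,0,0,0,0]}}

```text
time: 11.0
tcp_pos: [436.1, -306.4, 247.6]
orientation: [[-0.953, 0.302, -0.0], [0.302, 0.953, 0.0], [0.0, 0.0, -1.0]]
ft_force: [0.4, 0.6, -2.0]
gripper_width: 0.205
grasp_force: 59.8
```

```bash
python3 g.py s6
```

```text
t 11.0 [ 436.1 -306.4  247.6] xyaw 162.41 zaxis [-0.  0. -1.] F [ 0.4  0.6 -2. ] w 0.2048881627517243 59.78147506713867
green tool 516 [-2.3  0.4] [43.7 43.2] 69.2 z 61.2
[[-23.5, -18.8, 56.8], [17.3, 20.3, 99.0]]
[117, 275]
black 345 [546.3 -79.5] [43.2 44. ] 48.2 z 122.3
```

Emit:
{"fn": "send_rows", "kwargs": {"xyz": [[0,0,0.15],[0,0,0.3],[0,0,0.5],[0,0,0.5],[0,0,0.5]], "delta_rot": [[0,0,0],[0,0,0],[0,0,0],[0,0,0],[0,0,0]], "hand": [0,0,0,0,0]}}

```text
time: 11.6
tcp_pos: [436.6, -304.8, 168.0]
orientation: [[-0.954, 0.301, -0.001], [0.301, 0.954, 0.001], [0.001, 0.001, -1.0]]
ft_force: [-0.4, 0.7, -2.0]
gripper_width: 0.201
grasp_force: 59.8
```

Emit:
{"fn": "send_rows", "kwargs": {"xyz": [[0,0,0.5],[0,0,0.4],[0,0,0.2],[0,0,0.15],[0,0,0.1]], "delta_rot": [[0,0,0],[0,0,0],[0,0,0],[0,0,0],[0,0,0]], "hand": [0,0,0,0,0]}}

```text
time: 12.1
tcp_pos: [436.8, -305.5, 115.4]
orientation: [[-0.954, 0.301, 0.0], [0.301, 0.954, -0.0], [-0.0, -0.0, -1.0]]
ft_force: [0.5, -0.4, -1.7]
gripper_width: 0.198
grasp_force: 59.8
```

Emit:
{"fn": "send_rows", "kwargs": {"xyz": [[0,0,0.07],[0,0,0.07],[0,0,0.07],[0,0,0.07],[0,0,0.1]], "delta_rot": [[0,0,0],[0,0,0],[0,0,0],[0,0,0],[0,0,0]], "hand": [0,0,0,0,0]}}

```text
time: 12.6
tcp_pos: [436.8, -305.7, 100.5]
orientation: [[-0.953, 0.301, 0.0], [0.301, 0.953, -0.0], [-0.001, -0.0, -1.0]]
ft_force: [-0.3, -0.3, -1.9]
gripper_width: 0.197
grasp_force: 59.8
```

Emit:
{"fn": "send_rows", "kwargs": {"xyz": [[0,0,0.1],[0,0,0.1],[0,0,0.1],[0,0,0.07],[0,0,0.07]], "delta_rot": [[0,0,0],[0,0,0],[0,0,0],[0,0,0],[0,0,0]], "hand": [0,0,0,0,0]}}

```text
time: 13.1
tcp_pos: [436.7, -305.6, 82.6]
orientation: [[-0.953, 0.301, -0.0], [0.301, 0.953, 0.0], [0.0, 0.0, -1.0]]
ft_force: [0.0, -0.1, -1.0]
gripper_width: 0.196
grasp_force: 59.8
```

```bash
python3 g.py s7
```

```text
t 13.1 [ 436.7 -305.6   82.6] xyaw 162.45 zaxis [-0.  0. -1.] F [ 0.  -0.1 -1. ] w 0.19566959724315836 59.78733837604523
green tool 340 [-4.8  1.1] [42.6 39. ] 73.6 z 33.2
[[-23.7, -18.5, 28.5], [12.7, 20.3, 72.7]]
[139, 324]
black 357 [546.3 -80.5] [44.1 44.2] 12.7 z 122.4
```

View pics/s7c.png

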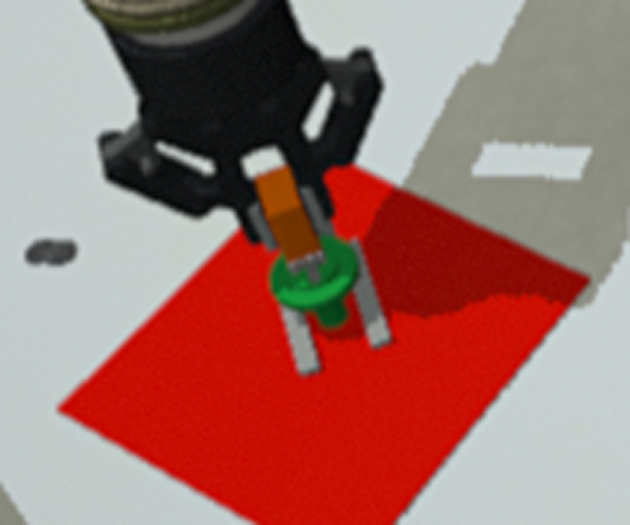

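The cap stands upright on the mat within the slot at (315,280) in the crop, and the fork hovers about 2 mm above the mat. I lower by the last bit, watching the force.

Emit:
{"fn": "send_rows", "kwargs": {"xyz": [[0,0,0.03],[0,0,0.02],[0,0,0],[0,0,0]], "delta_rot": [[0,0,0],[0,0,0],[0,0,0],[0,0,0]], "hand": [0,0,0,0]}}

```text
time: 13.6
tcp_pos: [436.7, -305.7, 81.0]
orientation: [[-0.953, 0.301, 0.0], [0.301, 0.953, -0.0], [-0.0, -0.0, -1.0]]
ft_force: [-0.6, -0.6, -1.1]
gripper_width: 0.204
grasp_force: 59.8
```

Emit:
{"fn": "send_rows", "kwargs": {"xyz": [[0,0,0.02],[0,0,0],[0,0,0]], "delta_rot": [[0,0,0],[0,0,0],[0,0,0]], "hand": [0,0,0]}}

```text
time: 13.9
tcp_pos: [436.7, -305.6, 80.1]
orientation: [[-0.953, 0.301, 0.0], [0.301, 0.953, 0.0], [-0.0, 0.0, -1.0]]
ft_force: [0.7, 0.1, -0.7]
gripper_width: 0.204
grasp_force: 59.8
```

Emit:
{"fn": "send_rows", "kwargs": {"xyz": [[0,0,0.01],[0,0,0],[0,0,0]], "delta_rot": [[0,0,0],[0,0,0],[0,0,0]], "hand": [0,0,0]}}

```text
time: 14.2
tcp_pos: [436.7, -305.7, 79.7]
orientation: [[-0.953, 0.301, 0.0], [0.301, 0.953, -0.0], [-0.0, -0.0, -1.0]]
ft_force: [0.2, 0.4, -1.1]
gripper_width: 0.204
grasp_force: 60.0
```

Emit:
{"fn": "send_rows", "kwargs": {"xyz": [[0,0,0.01],[0,0,0],[0,0,0]], "delta_rot": [[0,0,0],[0,0,0],[0,0,0]], "hand": [0,0,0]}}

```text
time: 14.5
tcp_pos: [436.8, -305.7, 79.7]
orientation: [[-0.953, 0.301, 0.0], [0.301, 0.953, -0.0], [-0.0, -0.0, -1.0]]
ft_force: [-2.1, 2.2, 6.2]
gripper_width: 0.206
grasp_force: 60.7
```

Emit:
{"fn": "send_rows", "kwargs": {"xyz": [[0,0,0.01],[0,0,0],[0,0,0]], "delta_rot": [[0,0,0],[0,0,0],[0,0,0]], "hand": [0,0,0]}}

```text
time: 14.8
tcp_pos: [436.8, -305.7, 79.7]
orientation: [[-0.954, 0.301, 0.0], [0.301, 0.954, -0.0], [-0.001, -0.0, -1.0]]
ft_force: [-2.3, 3.0, 10.2]
gripper_width: 0.204
grasp_force: 61.6
```

Contact at 10 N. I ease off a little, open gradually and rise.

Emit:
{"fn": "send_rows", "kwargs": {"xyz": [[0,0,-0.015],[0,0,0],[0,0,0],[0,0,0],[0,0,0]], "delta_rot": [[0,0,0],[0,0,0],[0,0,0],[0,0,0],[0,0,0]], "hand": [0,0,0.25,0.35,0.5]}}

```text
time: 15.3
tcp_pos: [436.6, -305.7, 79.3]
orientation: [[-0.953, 0.302, -0.0], [0.302, 0.953, 0.0], [0.0, 0.0, -1.0]]
ft_force: [-1.5, -0.1, -0.1]
gripper_width: 0.488
grasp_force: 0.0
```

Emit:
{"fn": "send_rows", "kwargs": {"xyz": [[0,0,0],[0,0,0],[0,0,0],[0,0,0],[0,0,0]], "delta_rot": [[0,0,0],[0,0,0],[0,0,0],[0,0,0],[0,0,0]], "hand": [0.7,0.9,1,1,1]}}

```text
time: 15.8
tcp_pos: [436.7, -305.6, 79.5]
orientation: [[-0.953, 0.301, 0.0], [0.301, 0.953, -0.0], [-0.0, -0.0, -1.0]]
ft_force: [0.4, 0.7, 0.2]
gripper_width: 0.994
grasp_force: 0.0
```

Emit:
{"fn": "send_rows", "kwargs": {"xyz": [[0,0,-0.2],[0,0,-0.5],[0,0,-0.8],[0,0,-0.8],[0,0,-0.8]], "delta_rot": [[0,0,0],[0,0,0],[0,0,0],[0,0,0],[0,0,0]], "hand": [1,1,1,1,1]}}

```text
time: 16.3
tcp_pos: [436.6, -305.5, 205.5]
orientation: [[-0.953, 0.301, 0.0], [0.301, 0.953, -0.0], [-0.0, -0.0, -1.0]]
ft_force: [-0.4, -0.6, -1.0]
gripper_width: 1.001
grasp_force: 0.0
```

```bash
python3 g.py s8
python3 - <<'E'
from h import *
p=robot.read_camera("top"); P,u,v=pts(p)
for th in ["puller","cap_green","cap_black","mat"]:
    for r in robot.cut_out(p,th):
        m=r["region"][v,u]; print(th,round(r["conf"],2),np.round(r["position"]),np.round(np.median(P[m],0)),np.round(P[m][:,2].max()))
E
```

```text
t 16.3 [ 436.6 -305.5  205.5] xyaw 162.46 zaxis [ 0. -0. -1.] F [-0.4 -0.6 -1. ] w 1.0014138858555255 0.0
green tool 1 [-13.9  35. ] [0. 0.] 0.0 z -160.0
[[-13.9, 35.0, -160.0], [-13.9, 35.0, -160.0]]
[106, 185]
black 340 [547.6 -79.2] [41.1 44.1] 48.6 z 122.5
puller 0.78 [189. 226.] [577. 327.  34.] 89.0
puller 0.63 [135. 236.] [552. 435.  16.] 114.0
puller 0.56 [491. 294.] [ 425. -296.   71.] 117.0
cap_green 0.66 [491. 287.] [ 444. -295.   49.] 76.0
cap_black 0.71 [390. 234.] [545. -79. 122.] 129.0
mat 0.79 [478. 276.] [ 468. -292.    4.] 447.0
```

View pics/s8.png

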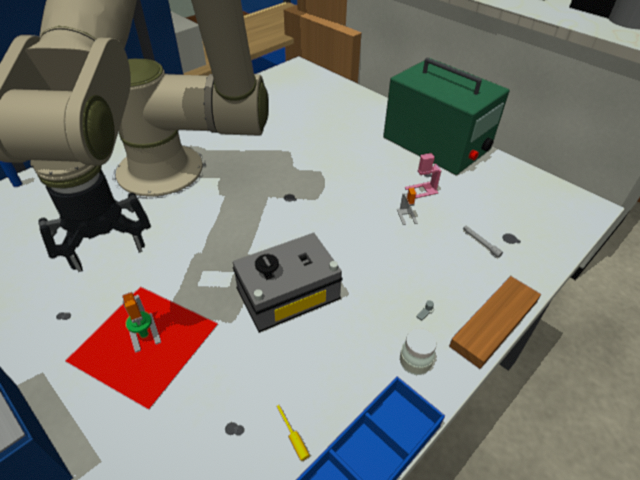

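The puller stands upright on the mat at (140,320) with the green cap standing in its fork at (140,325). The black cap is seated at (266,265), the decoys have not moved and the gripper is well clear.

```bash
python3 -c "
from bench import robot
print(robot.finish_job())"
```

```text
the job is handed in; nothing more can be done
None
```

Job handed in at about 16 s: the green cap is out of the battery, the puller stands upright on the red mat with the cap resting on the mat in its fork, the black cap is still seated, and the gripper is clear.

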